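Open the balance hood to its dust mark and hold the flap

ROBOT

A 6-joint arm with a two-finger parallel gripper is mounted at the origin on a cart in front of the work surface, level with it; the furniture and walls round the work are solid. World frame = base frame: x ahead of the robot, y to its left, z up, the work surface at z = 0. Lengths are in mm, angles in rad, forces in N, time in s.
With the tool pointing down it reaches from about 400 to 925 mm from the base axis. Payload 12.5 kg.
Tool frame: the origin (TCP) lies on the mounting face of the last link; the fingertips stand 190 mm ahead of it and the grasp point (between the pads) lies 171 mm ahead of it; z points along the fingers, y is the line along which they close (so a half turn about z gives the same grasp; the last joint's range is limited). The gripper opens to 95 mm and grips with 3 to 60 N. Pads are 20 mm wide; open, the fingers measure 119 mm over their backs; the gripper's body (75 mm by 180 mm) begins 59 mm behind the grasp point.
Start: joints at [-1.312, 0.491, 1.559, -0, 1.092, -0.106], TCP at [222.996, -583.865, 404.761] pointing down, gripper open.
Joint ranges: [-3.1, 3.1], [-0.84, 2.19], [0.05, 2.79], [-1.13, 4.28], [0.06, 2.93], [-2.69, 2.69]. Speed limits (rad/s): [2.22, 2.22, 2.79, 3.14, 3.14, 3.14].

INTERFACE

Orientations are given as [roll, pitch, yaw] about the fixed x, y, z axes, in that order (R = Rz(yaw) Ry(pitch) Rx(roll)).
In Python, from cell import * gives the robot as it stands.
- The arm moves only by the tool arm_command, never from a script. Its argument "rows" is a list that holds one entry, the list of rows, each a list of 7 numbers: the shift along the tool's x, y, z normalised to -1 to 1, where 1 is 0.15 m, then the turn, a rotation vector about the tool's x, y, z normalised to -1 to 1, where 1 is 360 degrees, then the opening, from -1 (shut) to 1 (fully open). A call has 1 to 10 rows; each row is the pose to reach, as a shift and turn from the pose commanded when the call began, along the tool's axes at that moment, turning the shorter way round; what a row does not reach only later rows make up. A row lasts 1/12 s, in which the tool goes at most 41.7 mm and 7.16 degrees, less where a joint would pass 70% of its speed; a pose out of reach is approached as far as the arm can. A call with a number of a shift or a turn outside -1 to 1 is refused whole. A call with a gripper value outside its range is refused whole. The fingers move at their own pace and stop on an object; the grip force is fixed at half the most. Time passes only in rows, so rows that repeat a pose let the fingers close. It gives the time, the measured TCP pose, the force, the opening and the grip force at its end, in the units of the state.
- state(): the state, without advancing time (a new reading comes with each control period).
- read_camera(name): name is "side" or "top" or "wrist"; returns (picture, depth): 384x512x3 uint8, red, green, blue; 384x512 float32, mm along the optical axis (not along the pixel's ray), 0 where there is no reading.
- get_calibration(name): a dict with "camera_matrix" (3x3 intrinsics, pixels), "D" ([k1, k2, p1, p2, k3] as OpenCV has them; the pictures are not rectified), "position" and "orientation" of the camera in the world; the wrist camera has in their place "hand_eye" (4x4, takes a point from camera to tool coordinates, whose origin is the TCP and whose axes are the flange's). Camera axes: x right, y up, looking along -z (the intrinsics and any distortion apply to the point x, -y, -z); pixel columns grow to the right and rows downward; lengths in mm; the calibration is good to about 2 mm. A picture is of the moment at which its call begins: read the wrist's pose just before it. get_calibration takes no time and is no camera call.
- job_done(): hands the job in; it is judged then, once.
The state is a dict: "t": time; "joints": joint angles; "qvel": joint speeds; "tau": joint torques, N m; "eef_pos": TCP position; "tcp_rot": TCP orientation; "ft_force": force on the tool from outside, world axes, zero at the start; "moment": the same for the moment, N m; "opening": opening from 0.0 (shut) to 1.0 (fully open); "grip_force": force on a finger pad.
Only numpy, scipy, OpenCV 4.12 (cv2) and the standard library are available. Lean on these libraries where they do the work, as an engineer would, in place of code of your own. Each camera call takes 0.05 s, during which the arm holds its last target. There are 200 camera calls.

TASK

A colleague needs to reach the dish in the small balance hood: turn the black latch knob on its front sill anticlockwise (seen from above) right round to its stop, so that the half-moon cam under it lets go of the flap. Then swing the glazed flap up by its steel bar handle until its yellow pointer stands level with the red index clip on the arc scale, the widest opening at which the extraction still catches dust. The flap has no stay and falls shut if let go, so finish while still gripping it and holding it still at the index; leave the index clip, the dish and the things around the hood where they are.

Things in the scene. Friction and masses are not known exactly. Their poses are not given: they have to be found in the camera images.
- hood: white balance hood, fixed on the bench, 205 x 200 mm, 135 mm high at the back. Origin under it on the bench; x points from its front (robot side) to its back, y left, z up. Plinth 50 mm high, front face at x = -115 mm; its top is a bare sill back to x = -50, with the latch on it. Behind it a glazed flap slopes up to a hinge at the back. The arc scale is on the right side, out to y = -113
- flap_hinge (a point): middle of the flap's hinge line, in the hood frame at x = 62, y = 0, z = 135 mm
- latch (a joint): angle of the latch knob about its upright axis, rad: 0 = cam points to the hood's left, over the flap's tongue; grows anticlockwise seen from above, stop at 2.9; the flap is free above 2.1. Stays where it is left; turns with about 0.04 N m
- latch_grip (a point): on the latch knob's axis, 102 mm above the bench, the height to grip: black ribbed cap, 28 mm diameter, from 84 to 110 mm above the bench; under it, at 67 to 71 mm, a half-moon steel cam of 25 mm radius. White line on top points over the cam. In the hood frame x = -85, y = 62 mm; the flap's edge is 35 mm behind, the handle's end 44 mm to the right. Does not turn with the knob
- pointer_tip (a point): tip of the yellow pointer on the right edge of the flap, 94.5 mm from the hinge line
- index_tip (a point): tip of the red index clip that rides on the aluminium arc scale on the right side of the hood, 94.5 mm from the hinge line; the pointer tip coincides with it when the flap stands at the index
- index (a joint): flap angle that the red index marks, rad (same zero and sense as flap_angle), between 0.55 and 0.95; stiff, stays where it is set
- dish: glass dish 72 mm across, 14 mm high, loose on the weighing pan inside the hood, origin under its centre
- timer: white kitchen-type timer 58 x 66 x 20 mm, loose on the bench to the right of the hood, origin under its centre
- vial: glass vial with pink content and push cap, 34 mm diameter, 94 mm high, loose to the right of the hood, origin under its centre
- forceps: steel forceps 128 mm long, lying on the bench to the right of the hood, origin under the centre
- flask: conical glass flask 65 mm across, 100 mm high, loose behind the hood, origin under its centre
- handle (a point): round steel bar, 10 mm diameter, 96 mm long, on two posts near the flap's front edge. This point is mid-bar; the bar is parallel to the hinge. It stands 34 mm off the flap's surface, 122 mm from the hinge line, 30 mm right of the hood's middle, 113 mm above the bench when shut; moves with the flap. It can turn between gripper fingers
- flap_angle (a joint): angle of the flap, rad: 0 = shut (sloping down 28.6 degrees to the front), grows as the front edge is lifted, stop at 1.2. Hinge along the hood's y. Glazed grey frame 200 mm wide, 127 mm from hinge to front edge, 8 mm thick, about 0.36 kg with handle; no stay, falls shut from any angle. A steel tongue on it lies under the latch cam: locked until the latch stands above 2.1
- flap: the flap with its handle, one piece; origin in the middle of the hinge line, x from its front edge to the hinge (in the flap's plane), y along the hinge to the left, z out of its outer face

How it is judged (in metres and radians):
On the way, in this order (a step that is already met when the one before it is completed fails the run):
1. the latch is turned back past 2.2 rad while the flap is still shut (value of joint latch above 2.2 rad and value of joint flap_angle below 0.1 rad), for 0.1 s.
2. the flap is held and swung up more than 0.35 rad (value of joint flap_angle above 0.35 rad and contact force between the fingers and flap above 0.5 N), for 0.1 s.
At the end, for the whole second after the job is handed in: pointer within 6 mm of the red index tip (about 3.5 degrees) and still (under 0.05 rad/s), fingers on the flap (over 1 N), latch over 2.2 rad, index clip moved under 3 mm, dish under 15 mm, timer, vial, forceps and flask under 20 mm (distance between pointer_tip and index_tip below 0.006 m and velocity of joint flap_angle between -0.05 and 0.05 rad/s and contact force between the fingers and flap above 1 N and value of joint latch above 2.2 rad and distance of index_tip from where it was at the start of the episode below 0.003 m and distance of dish from where it was at the start of the episode below 0.015 m and distance of each of timer, vial, forceps, flask from where it was at the start of the episode below 0.02 m); the arm keeps its last pose, push and grip.
It fails at once if the red index clip is shifted (distance of index_tip from where it was at the start of the episode above 0.004 m).
It fails at once if the vial or the flask is tipped over (angle between any of vial, flask's own z axis and vertical above 0.5 rad).
It also fails if it takes over 64 s, if anything falls off the work surface, if the arm or the gripper's body presses on something with over 40 N, if the wrist force passes 120 N, or if a joint passes its speed limit or range.

## Working session

There is one attempt and no reset: what is moved stays moved. The work goes in short steps, Python scripts to look and compute and a tool call to move; the robot and the scene stay as the last step left them, time stands still between calls to the robot, and variables do not carry over. Pictures are saved under pics/ and viewed, at most 10 in all, crops included, and the job is handed in when it is done.

Besides the shell and the picture viewer there is one more tool, called in YAML: its name, and indented under it one key for each argument. arm_command: Moves the arm, as the interface text tells. Its arguments: {"type":"object","properties":{"rows":{"type":"array","items":{"type":"array","items":{"type":"array","items":{"type":"number","minimum":-1,"maximum":1}}}}},"required":["rows"]}

```bash
mkdir -p pics; ls; cat > h.py <<'E'
from cell import *
import numpy as np, cv2
from scipy.spatial.transform import Rotation as R
def rot(o): 
    return R.from_euler('xyz',o).as_matrix()
def cam(name,st=None):
    c=get_calibration(name); K=np.array(c["camera_matrix"]); D=np.array(c["D"])
    if name=="wrist":
        H=np.array(c["hand_eye"]); T=np.eye(4); T[:3,:3]=rot(st["tcp_rot"]); T[:3,3]=st["eef_pos"]
        M=T@H; return K,D,M[:3,:3],M[:3,3]
    o=np.array(c["orientation"])
    return K,D,(rot(o) if o.shape==(3,) else o),np.array(c["position"])
def ray(cm,uv):
    K,D,Rm,p=cm
    n=cv2.undistortPoints(np.array(uv,float).reshape(-1,1,2),K,D).reshape(-1,2)
    d=np.c_[n[:,0],-n[:,1],-np.ones(len(n))]
    return p,d@Rm.T   # depth-scaled: point = p + depth*d
def onz(cm,uv,z):
    p,d=ray(cm,uv); return p+d*((z-p[2])/d[:,2:3])
def proj(cm,P):
    K,D,Rm,p=cm; q=(np.atleast_2d(P)-p)@Rm; q=q*[1,-1,-1]
    return cv2.projectPoints(q,np.zeros(3),np.zeros(3),K,D)[0].reshape(-1,2)
E
python3 - <<'E'
from h import *
for n in ("side","top"):
    im,d=read_camera(n); np.savez(f"{n}0.npz",im=im,d=d)
    cv2.imwrite(f"pics/{n}0.png",im[:,:,::-1])
    print(n,get_calibration(n))
print(state()); print(get_calibration("wrist"))
E
```

```text
pics
side {'camera_matrix': array([[411.06316308,   0.        , 255.88460545],
       [  0.        , 411.06316308, 191.67920793],
       [  0.        ,   0.        ,   1.        ]]), 'D': array([-0.00217371,  0.        ,  0.        ,  0.        ,  0.        ]), 'position': array([ 54.64358275, 990.72498958, 713.68100099]), 'orientation': array([ 1.03411085,  0.00808214, -2.6677995 ])}
top {'camera_matrix': array([[359.20531179,   0.        , 258.62552455],
       [  0.        , 359.20531179, 196.00291393],
       [  0.        ,   0.        ,   1.        ]]), 'D': array([-0.04937492,  0.        ,  0.        ,  0.        ,  0.        ]), 'position': array([372.19496367,  85.16964675, 990.21035307]), 'orientation': array([ 0.15254547,  0.00578122, -1.54636299])}
{'t': 0.1, 'joints': array([-1.31155338e+00,  4.91507065e-01,  1.55938660e+00,  2.10461846e-05,
        1.09174952e+00, -1.05591069e-01]), 'qvel': array([-0.00014403, -0.00100935, -0.00051203, -0.00197052, -0.00092271,
       -0.00045745]), 'tau': array([ 2.19604553e-03, -6.13624477e+01, -2.58608651e+01,  6.93250448e-02,
       
[... 240 characters left out ...]
: array([-0.00299272,  0.02181437, -0.00813179]), 'grip_force': 0.0, 'opening': 0.9990757703458341}
{'camera_matrix': array([[317.9170648 ,   0.        , 257.46246028],
       [  0.        , 317.9170648 , 197.00584691],
       [  0.        ,   0.        ,   1.        ]]), 'D': array([-0.0248792,  0.       ,  0.       ,  0.       ,  0.       ]), 'hand_eye': array([[-1.31453973e-03,  9.61507514e-01,  2.74775494e-01,
         7.79328533e+01],
       [ 9.99999098e-01,  1.33923513e-03,  9.77303602e-05,
         1.95024689e-01],
       [-2.74020518e-04,  2.74775375e-01, -9.61508408e-01,
         1.98993529e+01],
       [ 0.00000000e+00,  0.00000000e+00,  0.00000000e+00,
         1.00000000e+00]])}
```

View pics/side0.png

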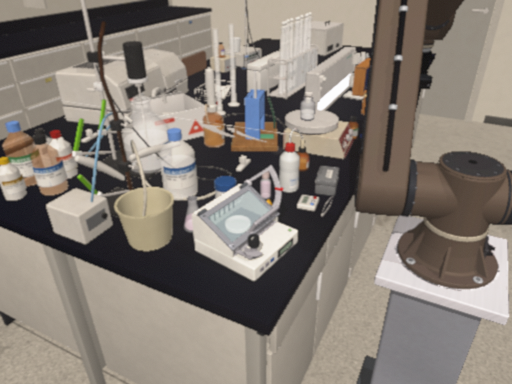

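View pics/top0.png

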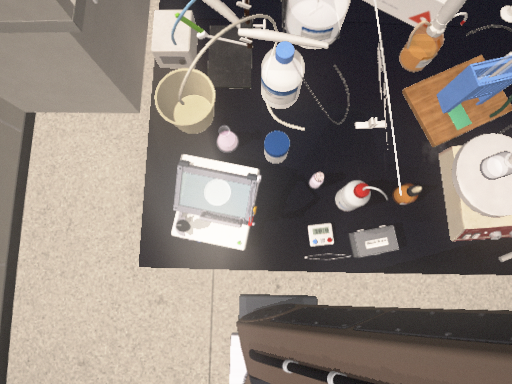

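The hood is at about (217,202) in the top view with the knob at about (183,227). In the side view it is at (245,235) with the knob at (253,243). Next I'll enlarge both.

```bash
python3 - <<'E'
from h import *
a=np.load("top0.npz")["im"][145:257,160:272]; b=np.load("side0.npz")["im"][175:287,185:310]
f=lambda x:cv2.resize(x,(400,400*x.shape[0]//x.shape[1]),interpolation=cv2.INTER_CUBIC)
a,b=f(a),f(b); o=np.zeros((400,800,3),np.uint8); o[:a.shape[0],:400]=a;o[:b.shape[0],400:]=b
cv2.imwrite("pics/z0.png",o[:,:,::-1])
cm=cam("top"); 
# white body plinth at front sill (z=50) and back: brute look
print(onz(cm,[[172,235],[247,248],[183,227]],50).round(1))
print(onz(cm,[[183,227]],110).round(1))
im=np.load("top0.npz")["im"].astype(int); d=np.load("top0.npz")["d"]
print("depth-based z at sill", (lambda p,r:(p+r*d[240,215]))(*ray(cm,[[215,240]])))
E
```

```text
[[408.  318.3  50. ]
 [379.4 120.9  50. ]
 [429.6 290.5  50. ]]
[[426.  277.4 110. ]]
depth-based z at sill [[397.96897756 204.89161355  50.16879723]]
```

View pics/z0.png

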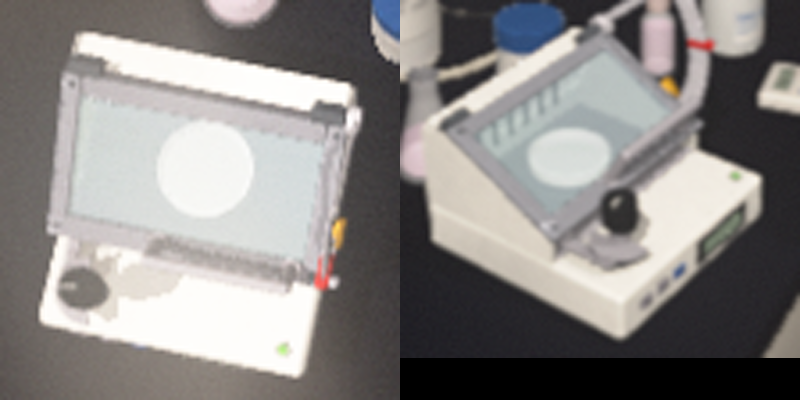

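The side crop shows the cap with its cam plate. The yellow pointer is low on the flap's right edge, and the red clip is higher on the arc. I'll check obstacle heights along the transfer path and work out the move rows.

```bash
cat >> h.py <<'E'
def cloud(name,d):
    v,u=np.nonzero(d>0); p,r=ray(cam(name),np.c_[u,v]); return p+r*d[v,u][:,None],u,v
def row(p,o,st,op=1):
    "row values for a world target, from commanded pose ~ st (pos,rot)"
    P,M=st; s=M.T@(np.array(p)-P)/150; w=R.from_matrix(M.T@rot(o)).as_rotvec()/(2*np.pi)
    return np.r_[s,w,op].round(4).tolist()
E
python3 - <<'E'
from h import *
H=[]
for n in ("top","side"):
    P,u,v=cloud(n,np.load(n+"0.npz")["d"]); H.append(P)
P=np.vstack(H); 
print("rows x from 150..800 step 50, cols y from 350 down to -600 step 50; max z")
for x in range(150,800,50):
    print(x,[int(max([-1],key=lambda a:a)) if not len(q:=P[(P[:,0]>=x)&(P[:,0]<x+50)&(P[:,1]<=y)&(P[:,1]>y-50)]) else int(q[:,2].max()) for y in range(400,-600,-50)])
M=rot([-np.pi,0,0.3648]); p0=np.array([223,-583.9,404.8])
for p,y in (([500,-350,450],0.2),([500,-100,450],0),([430,250,450],-.144)): print(row(p,[np.pi,0,y],(p0,M)))
E
```

```text
rows x from 150..800 step 50, cols y from 350 down to -600 step 50; max z
150 [-789, -787, -792, -786, 2, 296, 385, 473, 527, 607, 607, -692, -789, -788, 586, 582, 548, 523, 496, 478]
200 [-790, -788, -789, -787, -787, 283, 375, 481, 575, 629, -786, -785, -787, -785, 583, 575, 541, 503, 477, 470]
250 [-790, -787, -788, -789, -788, -787, 248, 464, 559, 649, 689, 512, -789, -788, -788, -791, -788, -791, -791, -790]
300 [4, 4, 4, 4, 4, 5, 4, 4, 5, 3, 651, 647, 4, 4, 5, 3, 3, 3, 3, 4]
350 [4, 4, 50, 53, 53, 56, 4, 5, 19, 24, 15, 56, 55, 55, 4, 4, 4, 4, 4, 17]
400 [5, 73, 114, 120, 121, 190, 155, 4, 19, 24, 22, 56, 55, 56, 3, 4, 93, 92, 90, 89]
450 [6, 95, 97, 120, 107, 217, 105, 5, 7, 18, 132, 130, 167, 4, 5, 4, 130, 131, 130, 129]
500 [6, 118, 125, 132, 136, 186, 182, 6, 51, 65, 204, 214, 170, 124, 126, 124, 131, 132, 133, 132]
550 [5, 121, 143, 139, 138, 143, 145, 4, 94, 96, 118, 6, 161, 64, 65, 130, 176, 236, 131, 131]
600 [5, 6, 130, 126, 26, 5, 99, 100, 4, 5, 5, 5, 160, 4, 4, 122, 132, 228, 131, -1]
650 [5, 127, 129, 126, 102, 5, 100, 100, 5, 5, 5, 4, 161, 4, 4, 25, 129, 131, 131, 127]
700 [127, 162, 177, 127, 6, 5, 9, 12, 13, 4, 9, 16, 160, 14, 5, 26, 27, 27, 27, 7]
750 [127, 145, 229, 234, 5, 5, 173, 175, 141, 7, 9, 11, 163, 13, 26, 27, 304, 199, 199, 159]
[2.2815, -0.7979, -0.3013, -0.0, 0.0, 0.0262, 1.0]
[2.8761, -2.3549, -0.3013, -0.0, 0.0, 0.0581, 1.0]
[3.2726, -4.7012, -0.3013, -0.0, 0.0, 0.081, 1.0]
```

arm_command:
  rows:
    - [[1,-1,-0.3,0,0,0,1],[1,-1,-0.3,0,0,0,1],[1,-1,-0.3,0,0,0,1],[1,-1,-0.3,0,0,0,1],[1,-1,-0.3,0,0,0,1],[1,-1,-0.3,0,0,0,1]]

```text
t: 0.6
eef_pos: [310.8, -386.0, 451.0]
tcp_rot: [3.141, -0.001, 0.367]
ft_force: [0.3, 0.8, 0.5]
opening: 0.997
grip_force: 0.0
```

arm_command:
  rows:
    - [[1,-1,0,0,0,0,1],[1,-1,0,0,0,0,1],[1,-1,0,0,0,0,1],[1,-1,0,0,0,0,1],[1,-1,0,0,0,0,1],[1,-1,0,0,0,0,1]]

```text
t: 1.1
eef_pos: [397.5, -192.2, 449.7]
tcp_rot: [-3.141, -0.0, 0.369]
ft_force: [-0.3, -0.5, 0.1]
opening: 0.999
grip_force: 0.0
```

arm_command:
  rows:
    - [[1,-1,0,0,0,0,1],[1,-1,0,0,0,0,1],[1,-1,0,0,0,0,1],[1,-1,0,0,0,0,1],[1,-1,0,0,0,0,1],[1,-1,0,0,0,0,1]]

```text
t: 1.6
eef_pos: [484.5, 1.3, 449.5]
tcp_rot: [-3.141, -0.001, 0.369]
ft_force: [-0.4, -0.6, -1.0]
opening: 1.002
grip_force: 0.0
```

arm_command:
  rows:
    - [[0.27,-1,0,0,0,0.081,1],[0.27,-1,0,0,0,0.081,1],[0.27,-1,0,0,0,0.081,1],[0.27,-1,0,0,0,0.081,1],[0.27,-1,0,0,0,0.081,1],[0.27,-1,0,0,0,0.081,1]]

```text
t: 2.1
eef_pos: [467.0, 153.4, 449.4]
tcp_rot: [3.141, 0.0, -0.145]
ft_force: [-0.2, -0.0, -0.2]
opening: 0.997
grip_force: 0.0
```

```bash
python3 - <<'E'
from h import *
import pickle
s=state(); im,d=read_camera("wrist"); pickle.dump((s,im,d),open("w1.pkl","wb"))
cv2.imwrite("pics/w1.png",im[:,:,::-1])
print(s["eef_pos"],s["tcp_rot"])
E
```

```text
[466.95332752 153.36678859 449.42345874] [ 3.14147853e+00  4.41399066e-04 -1.44817187e-01]
```

View pics/w1.png

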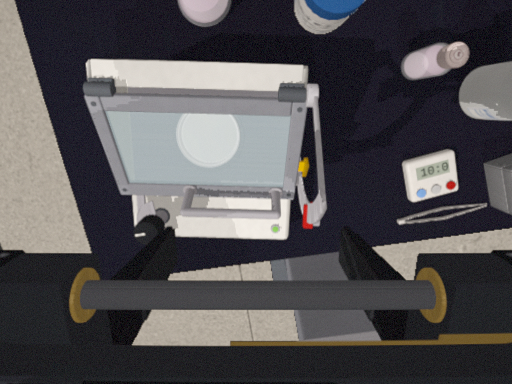

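arm_command:
  rows:
    - [[-0.27,-0.6,0,0,0,0,0.1],[-0.27,-0.6,0,0,0,0,0.1],[-0.27,-0.6,0,0,0,0,0.1],[-0.27,-0.6,0,0,0,0,0.1],[-0.27,-0.6,0,0,0,0,0.1]]

```text
t: 2.57
eef_pos: [440.4, 245.9, 449.5]
tcp_rot: [3.141, 0.0, -0.141]
ft_force: [-0.3, -0.4, -0.6]
opening: 0.707
grip_force: 0.0
```

```bash
python3 - <<'E'
from h import *
import pickle
s=state(); im,d=read_camera("wrist"); pickle.dump((s,im,d),open("w2.pkl","wb"))
cv2.imwrite("pics/w2.png",im[:,:,::-1])
print(s["eef_pos"],s["tcp_rot"],s["opening"])
E
```

```text
[440.37267731 245.87312803 449.46422714] [ 3.14096361e+00  1.92877253e-04 -1.41497240e-01] 0.7067218736689934
```

View pics/w2.png

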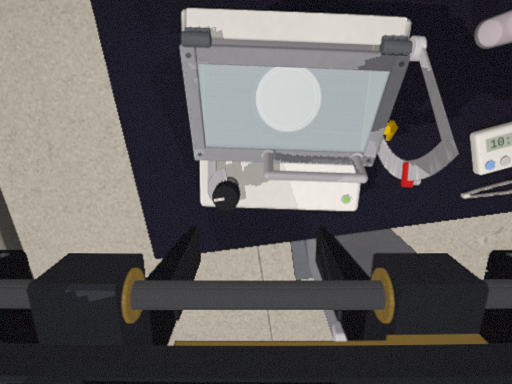

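w1: knob at (148,230), red clip at (308,217), yellow pointer at (304,167). w2: knob at (226,194), red clip at (408,175), yellow pointer at (389,130). The sill's front edge is visible at row ~208. Next I'll measure the hood pose, knob and index.

```bash
python3 - <<'E'
from h import *
import pickle
def blob(m):
    n,l,st,c=cv2.connectedComponentsWithStats(m.astype(np.uint8)); k=1+np.argmax(st[1:,4]); return l==k,c[k]
res={}
for n,c0,c1,rr in (("w1",185,265,(215,250)),("w2",245,335,(185,220))):
    s,im,d=pickle.load(open(n+".pkl","rb")); cm=cam("wrist",s); g=im.astype(int)
    white=(g.min(2)>150)
    uv=[[c,rr[0]+np.nonzero(white[rr[0]:rr[1],c])[0].max()+.5] for c in range(c0,c1,3)]
    W=onz(cm,uv,50); vx=cv2.fitLine(W[:,:2].astype(np.float32),cv2.DIST_HUBER,0,.01,.01).ravel()
    yaw=np.arctan2(-abs(vx[0])*np.sign(vx[0]*vx[1]),abs(vx[1])); print(n,"yaw",yaw)
    h=np.array([np.cos(yaw),np.sin(yaw)]); print(" front x'=",vx[2:]@h)
    hy=np.array([-h[1],h[0]])
    row_=rr[0]+ (20 if n=="w1" else 18)
    xs=np.nonzero(white[row_-12])[0]
    e=[]
    for r in range(row_-14,row_-4):
        q=np.nonzero(white[r,:(300 if n=="w1" else 372)])[0]; e.append([q.max()+.5,r])
    E=onz(cm,e,50); print(" right y'=",np.median(E[:,:2]@hy), np.std(E[:,:2]@hy))
    dark=(g.max(2)<75); k=(148,230) if n=="w1" else (226,194)
    win=np.zeros_like(dark); win[k[1]-20:k[1]+20,k[0]-20:k[0]+20]=1
    b,_=blob(dark&win); print(" knob blob",_,b.sum()); P=onz(cm,[_],110); print(" knob@110",P.round(1), "hood'",P[0,:2]@h,P[0,:2]@hy)
    for nm,m in (("red",(g[...,0]>130)&(g[...,1]<70)),("yel",(g[...,0]>150)&(g[...,1]>110)&(g[...,2]<80))):
        m=m.copy(); m[240:]=0; m[:,:280]=0; m[:,425:]=0
        b,cc=blob(m); v,u=np.nonzero(b); p,r=ray(cm,np.c_[u,v]); dd=d[b]; Q=(p+r*dd[:,None])[dd>0]
        res[n,nm]=(cm,cc); print(nm,cc.round(1),b.sum(),"depth med",np.median(Q,0).round(1),"hood'",(np.median(Q,0)[:2]@h).round(1),(np.median(Q,0)[:2]@hy).round(1), "zrange",np.percentile(Q[:,2],[5,95]).round())
for nm in("red","yel"):
    A=[];B=[]
    for n in("w1","w2"):
        cm,c=res[n,nm];p,r=ray(cm,[c]);r=r[0]/np.linalg.norm(r);N=np.eye(3)-np.outer(r,r);A.append(N);B.append(N@p)
    print(nm,np.linalg.lstsq(np.vstack(A),np.hstack(B),rcond=None)[0].round(1))
E
```

```text
w1 yaw -0.18044896
 front x'= 345.72385
 right y'= 193.08826198588164 0.4390460205906278
 knob blob [147.28359439 233.29596043] 1213
 knob@110 [[430.6 279.4 110. ]] hood' 373.451622679062 352.18512856351214
red [305.8 219.3] 105 depth med [437.6 113.  156.3] hood' 410.2 189.7 zrange [  0. 158.]
yel [302.9 166.7] 117 depth med [477.2 103.5  99.4] hood' 450.9 187.5 zrange [ 94. 105.]
w2 yaw -0.17585501
 front x'= 346.2627
 right y'= 192.35646663395312 0.37126035742407293
 knob blob [226.22533496 199.03045067] 821
 knob@110 [[429.6 280.3 110. ]] hood' 373.9403882896514 351.14273222880576
red [405.5 176.7] 164 depth med [438.2 113.8 156. ] hood' 411.5 188.7 zrange [153. 159.]
yel [388.2 131. ] 102 depth med [474.2 104.5  98.3] hood' 448.6 185.8 zrange [ 92. 101.]
red [439.2 112.8 154.7]
yel [474.3 102.5  91.7]
```

arm_command:
  rows:
    - [[-0.092,-0.225,0.3,0,0,0,0.1],[-0.092,-0.225,0.5,0,0,0,0.1],[-0.092,-0.225,0.7,0,0,0,0.1],[-0.092,-0.225,0.9,0,0,0,0.1],[-0.092,-0.225,0.9,0,0,0,0.1],[-0.092,-0.225,0.9,0,0,0,0.1]]

```text
t: 3.12
eef_pos: [432.1, 280.8, 314.3]
tcp_rot: [3.14, 0.002, -0.145]
ft_force: [-0.1, 0.1, -0.1]
opening: 0.551
grip_force: 0.0
```

```bash
python3 - <<'E'
from h import *
s=state(); im,d=read_camera("wrist"); cm=cam("wrist",s)
Z=np.zeros(3);M=rot(s["tcp_rot"]);g=s["eef_pos"]
print(s["eef_pos"],s["tcp_rot"],s["opening"])
for z in(84,110):
    print(z,proj(cm,[[431.5,281.3,z],[430,280,z],[432.9,282.5,z]]).round())
ax=g+M[:,2]*(g[2]-110)/-M[2,2]; print("tool axis at z110",ax,proj(cm,[ax]))
cv2.imwrite("pics/w3.png",im[:,:,::-1])
E
```

```text
[432.06435434 280.76186827 314.33789643] [ 3.13995472e+00  2.03536694e-03 -1.45154900e-01] 0.5506293940972092
84 [[256. 222.]
 [259. 223.]
 [254. 220.]]
110 [[256. 236.]
 [259. 238.]
 [254. 234.]]
tool axis at z110 [431.604413   280.49085291 110.        ] [[257.66520998 235.88242776]]
```

View pics/w3.png

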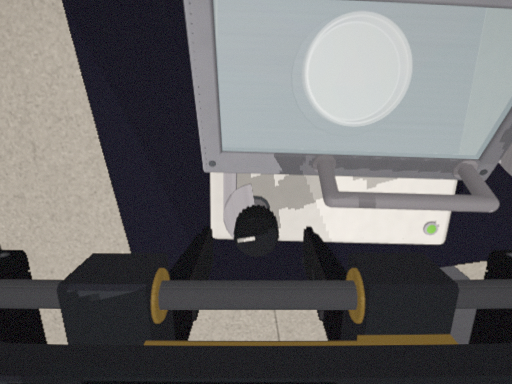

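The knob top sits at about (257,236), matching the tool axis projection (258,236), so I'll go down and grip.

arm_command:
  rows:
    - [[0,0,0.15,0,0,0,0.1],[0,0,0.275,0,0,0,0.1],[0,0,0.275,0,0,0,0.1],[0,0,0.275,0,0,0,-1],[0,0,0.275,0,0,0,-1],[0,0,0.275,0,0,0,-1],[0,0,0.275,0,0,0,-1],[0,0,0.275,0,0,0,-1],[0,0,0.275,0,0,0,-1],[0,0,0.275,0,0,0,-1]]

```text
t: 4.0
eef_pos: [431.3, 281.6, 274.6]
tcp_rot: [3.141, -0.001, -0.144]
ft_force: [0.4, -5.2, 9.1]
opening: 0.29
grip_force: 30.0
```

arm_command:
  rows:
    - [[0,0,0,0,0,-0.018,-1],[0,0,0,0,0,-0.036,-1],[0,0,0,0,0,-0.054,-1],[0,0,0,0,0,-0.072,-1],[0,0,0,0,0,-0.09,-1],[0,0,0,0,0,-0.108,-1],[0,0,0,0,0,-0.126,-1],[0,0,0,0,0,-0.144,-1],[0,0,0,0,0,-0.162,-1],[0,0,0,0,0,-0.18,-1]]

```text
t: 4.83
eef_pos: [431.0, 282.4, 274.6]
tcp_rot: [-3.141, -0.001, 0.992]
ft_force: [-5.2, 5.2, 9.1]
opening: 0.286
grip_force: 30.0
```

arm_command:
  rows:
    - [[0,0,0,0,0,-0.018,-1],[0,0,0,0,0,-0.036,-1],[0,0,0,0,0,-0.054,-1],[0,0,0,0,0,-0.072,-1],[0,0,0,0,0,-0.09,-1],[0,0,0,0,0,-0.108,-1],[0,0,0,0,0,-0.126,-1],[0,0,0,0,0,-0.144,-1],[0,0,0,0,0,-0.162,-1],[0,0,0,0,0,-0.18,-1]]

```text
t: 5.67
eef_pos: [430.2, 282.4, 274.5]
tcp_rot: [-3.14, -0.001, 2.123]
ft_force: [-11.2, 6.4, 13.0]
opening: 0.29
grip_force: 30.0
```

```bash
python3 -c "
from h import *
s=state();print(s['moment'],s['joints'],s['ft_force'])"
```

```text
[ 1.01363439  1.96276301 -0.06908891] [ 0.45229734  0.51857311  1.95827174  0.00208657  0.66609798 -0.10177288] [-11.19864085   6.42955349  13.02563902]
```

arm_command:
  rows:
    - [[0,0,0,0,0,-0.018,-1],[0,0,0,0,0,-0.036,-1],[0,0,0,0,0,-0.054,-1],[0,0,0,0,0,-0.072,-1],[0,0,0,0,0,-0.085,-1],[0,0,0,0,0,-0.095,-1],[0,0,0,0,0,-0.1,-1],[0,0,0,0,0,-0.1,-1],[0,0,0,0,0,-0.1,-1]]

```text
t: 6.42
eef_pos: [430.5, 281.8, 274.2]
tcp_rot: [-3.141, -0.001, 2.746]
ft_force: [-6.0, -1.2, 7.7]
opening: 0.29
grip_force: 30.0
```

arm_command:
  rows:
    - [[0,0,0,0,0,0,0],[0,0,0,0,0,0,0],[0,0,0,0,0,0,0],[0,0,-0.3,0,0,0,0],[0,0,-0.6,0,0,0,0],[0,0,-0.9,0,0,0,0],[0,0,-1,0,0,0,0],[0,0,-1,0,0,0,0]]

```text
t: 7.08
eef_pos: [431.4, 282.1, 428.8]
tcp_rot: [3.135, 0.006, 2.746]
ft_force: [0.0, -0.2, 0.4]
opening: 0.499
grip_force: 0.0
```

```bash
python3 - <<'E'
from h import *
import pickle
s=state(); im,d=read_camera("wrist"); pickle.dump((s,im,d),open("w4.pkl","wb"))
print(s["eef_pos"],s["tcp_rot"],s["joints"],s["opening"])
cv2.imwrite("pics/w4.png",im[:,:,::-1])
E
```

```text
[431.36438983 282.05133479 428.81346849] [3.13494549 0.00606115 2.74628588] [ 4.50889166e-01  3.07953968e-01  1.79391565e+00 -1.54248489e-04
  1.03072836e+00 -7.24541815e-01] 0.4989382615436645
```

View pics/w4.png

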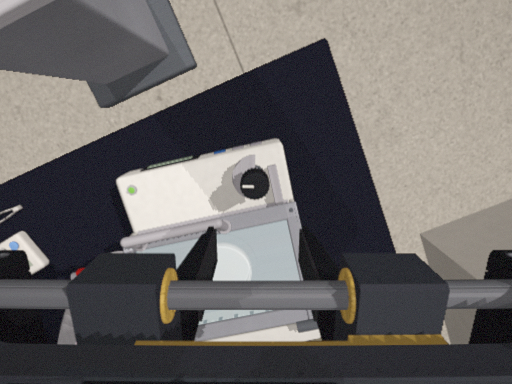

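The white line now points to the hood's right, so the latch is close to its stop. Next is locating the bar in w2 and w3 at z = 113.

```bash
python3 - <<'E'
from h import *
import pickle
yaw=-.178;h=np.array([np.cos(yaw),np.sin(yaw)]);hy=np.array([-h[1],h[0]])
s,im,d=pickle.load(open("w2.pkl","rb")); P=onz(cam("wrist",s),[[266,175],[364,177]],113)
s3=dict(eef_pos=[432.06,280.76,314.34],tcp_rot=[3.13995,.002035,-.14515])
Q=onz(cam("wrist",s3),[[330,202],[492,203]],113)
for p in (*P,*Q): print(p.round(1),"hood",(p[:2]@h-459.5).round(1),(p[:2]@hy-292).round(1))
hd=np.array([-63,-28]); print("handle model",(h*(hd[0]+459.5)+hy*(hd[1]+292)).round(1))
p0=np.array([431.36,282.05,428.8]);M=rot([np.pi,0,2.746])
m=np.mean([*P,*Q],0); print("mean",m)
print(row([m[0],m[1],400],[np.pi,0,yaw+np.pi/2],(p0,M)))
E
```

```text
[448.8 235.7 113. ] hood -59.5 19.5
[432.6 137.  113. ] hood -58.0 -80.5
[447.  234.4 113. ] hood -61.0 17.8
[431.9 136.9 113. ] hood -58.6 -80.8
handle model [437.  189.6]
mean [440.08253217 186.00504738 113.        ]
[-0.3004, -0.5684, 0.192, 0.0, -0.0, 0.2154, 1.0]
```

arm_command:
  rows:
    - [[-0.1,-0.19,0.1,0,0,0.019,-0.28],[-0.2,-0.38,0.2,0,0,0.038,-0.28],[-0.3,-0.57,0.3,0,0,0.057,-0.28],[-0.3,-0.57,0.45,0,0,0.076,-0.28],[-0.3,-0.57,0.45,0,0,0.095,-0.28],[-0.3,-0.57,0.45,0,0,0.114,-0.28],[-0.3,-0.57,0.45,0,0,0.133,-0.28],[-0.3,-0.57,0.45,0,0,0.152,-0.28],[-0.3,-0.57,0.45,0,0,0.171,-0.28],[-0.3,-0.57,0.45,0,0,0.19,-0.28]]

```text
t: 7.97
eef_pos: [439.6, 185.6, 354.6]
tcp_rot: [-3.14, 0.001, 1.546]
ft_force: [0.5, 0.4, 1.1]
opening: 0.358
grip_force: 0.0
```

arm_command:
  rows:
    - [[0,0,0,0,0,0.015,-0.28],[0,0,0,0,0,0.023,-0.28],[0,0,0,0,0,0.023,-0.28],[0,0,0,0,0,0.023,-0.28]]

```text
t: 8.3
eef_pos: [439.7, 185.6, 355.0]
tcp_rot: [-3.14, 0.001, 1.41]
ft_force: [0.4, 0.1, -0.6]
opening: 0.362
grip_force: 0.0
```

```bash
python3 - <<'E'
from h import *
import pickle
s=state(); im,d=read_camera("wrist"); pickle.dump((s,im,d),open("w5.pkl","wb"))
cm=cam("wrist",s); print(s["eef_pos"],s["tcp_rot"],s["joints"],s["opening"])
g=s["eef_pos"]; print(proj(cm,[[440,186.5,113],[g[0],g[1],113],[430,282,110]]))
cv2.imwrite("pics/w5.png",im[:,:,::-1])
E
```

```text
[439.68687499 185.62794854 355.04268701] [-3.14018191e+00  7.42659454e-04  1.40970655e+00] [ 2.60977837e-01  3.49499870e-01  1.96955344e+00 -1.35676059e-04
  8.24130512e-01  4.22160371e-01] 0.36209234730672407
[[257.57485859 213.82819721]
 [257.34730879 214.99575725]
 [219.77859556  81.25415706]]
```

View pics/w5.png

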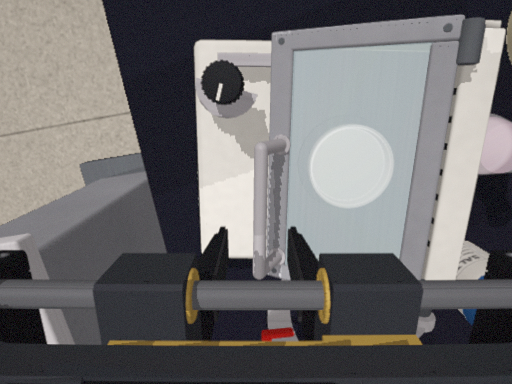

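The bar runs down column ~260, about 2 mm behind the tool axis at (257,215). I'll descend and grip.

arm_command:
  rows:
    - [[0,0.01,0.2,0,0,0,-0.28],[0,0.01,0.35,0,0,0,-0.28],[0,0.01,0.45,0,0,0,-0.28],[0,0.01,0.45,0,0,0,-0.28],[0,0.01,0.45,0,0,0,-1],[0,0.01,0.45,0,0,0,-1],[0,0.01,0.45,0,0,0,-1],[0,0.01,0.45,0,0,0,-1],[0,0.01,0.45,0,0,0,-1]]

```text
t: 9.1
eef_pos: [441.0, 185.5, 289.2]
tcp_rot: [3.141, -0.0, 1.408]
ft_force: [-4.3, 0.5, 5.5]
opening: 0.093
grip_force: 30.0
```

```bash
python3 - <<'E'
from h import *
s=state(); print(s["ft_force"],s["eef_pos"],s["tcp_rot"])
# hood frame angles of red/yellow about hinge (hood x=62,z=135)
yaw=-.17;h=np.array([np.cos(yaw),np.sin(yaw)]);hy=np.array([-h[1],h[0]])
k=np.array([430.8,281.9]); o=k+85*h-62*hy; print("origin",o)
hin=o+62*h
for n,p in (("red",[438.2,113.2,156]),("redtri",[439.2,112.8,154.7]),("yel",[475,104,98.5]),("yeltri",[474.3,102.5,91.7])):
    p=np.array(p); r=(p[:2]-hin)@h; z=p[2]-135; print(n,np.hypot(r,z).round(1),np.arctan2(z,-r).round(3),"y",((p[:2]-o)@hy).round(1))
g=np.array(s["eef_pos"]);M=rot(s["tcp_rot"]);b=g+M[:,2]*171; r=(b[:2]-hin)@h; z=b[2]-135
print("bar",b,np.hypot(r,z),np.arctan2(z,-r), "need r",np.hypot(122,0))
E
```

```text
[-4.26825984  0.49176352  5.52336149] [441.00601514 185.50191473 289.19243098] [ 3.14139270e+00 -3.98025045e-04  1.40764086e+00]
origin [504.08539955 206.41324478]
red 113.1 0.187 y -103.0
redtri 111.9 0.177 y -103.2
yel 81.9 -0.462 y -105.9
yeltri 85.5 -0.531 y -107.5
bar [441.05080868 185.56351921 118.19244794] 121.76411014565524 -0.13847584610794972 need r 122.0
```

The grip is on the bar (8.9 mm). By measurement the index is about 0.68 rad, so I'll swing up in an arc, half way first.

arm_command:
  rows:
    - [[-0.006,0,-0.041,0,0,0,-1],[0,-0.011,-0.082,0,0,0,-1],[0,-0.012,-0.123,0,0,0,-1],[0,-0.013,-0.165,0,0,0,-1],[0,-0.011,-0.206,0,0,0,-1],[0,-0.007,-0.247,0,0,0,-1],[0,0,-0.288,0,0,0,-1],[0,0.007,-0.329,0,0,0,-1],[0,0.007,-0.329,0,0,0,-1]]

```text
t: 9.85
eef_pos: [442.0, 185.3, 338.9]
tcp_rot: [-3.141, -0.0, 1.408]
ft_force: [-6.0, 4.3, -0.9]
opening: 0.091
grip_force: 30.0
```

arm_command:
  rows:
    - [[0,0.01,-0.04,0,0,0,-1],[0,0.022,-0.079,0,0,0,-1],[0,0.036,-0.118,0,0,0,-1],[0,0.052,-0.156,0,0,0,-1],[0,0.059,-0.171,0,0,0,-1],[0,0.059,-0.171,0,0,0,-1],[0,0.059,-0.171,0,0,0,-1]]

```text
t: 10.43
eef_pos: [450.2, 183.8, 363.8]
tcp_rot: [-3.139, 0.0, 1.408]
ft_force: [-8.6, 3.7, 0.8]
opening: 0.094
grip_force: 30.0
```

```bash
python3 - <<'E'
from h import *
import pickle
s=state(); print(s["eef_pos"],s["ft_force"],s["opening"])
o=np.zeros((600,800,3),np.uint8)
im,d=read_camera("wrist"); pickle.dump((s,im,d),open("w6.pkl","wb"))
o[:384,:400]=cv2.resize(im[:,56:456],(400,384))
im2,d2=read_camera("side"); np.savez("side1.npz",im=im2,d=d2)
g=im2.astype(int)
o[:400,400:]=cv2.resize(im2[170:250,230:310],(400,400),interpolation=cv2.INTER_CUBIC)
im3,d3=read_camera("top"); np.savez("top1.npz",im=im3,d=d3)
o[400:,400:]=cv2.resize(im3[190:240,210:310],(400,200),interpolation=cv2.INTER_CUBIC)
cv2.imwrite("pics/c1.png",o[:,:,::-1])
E
```

```text
[450.23364903 183.84390449 363.84793496] [-8.62029027  3.65093625  0.78392565] 0.09402501890195006
```

View pics/c1.png

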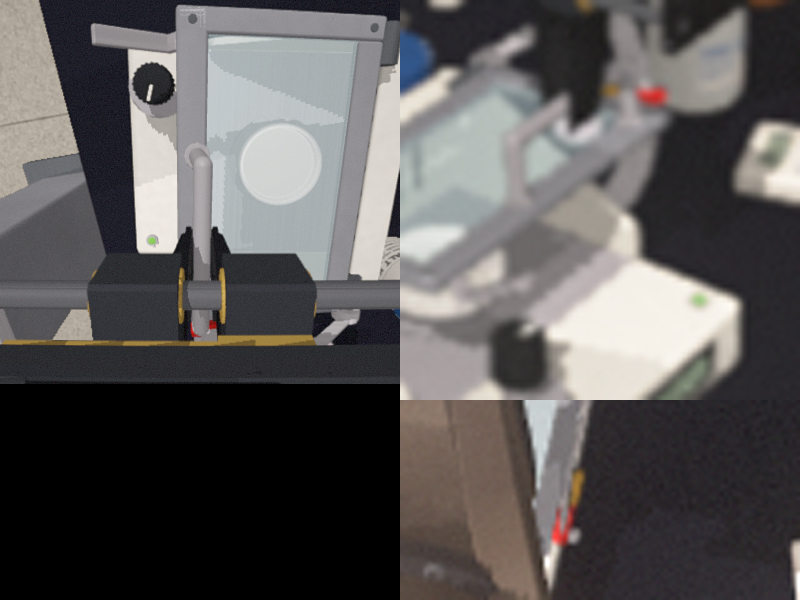

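The side view shows red at about (280,189) and yellow at about (272,188), partly behind the gripper. The top view shows yellow just inboard of red. I'll cast both onto the scale plane for polar angles about the hinge.

```bash
cat > ang.py <<'E'
from h import *
yaw=-.17;h=np.array([np.cos(yaw),np.sin(yaw)]);hy=np.array([-h[1],h[0]])
o=np.array([504.1,206.4]); hin=o+62*h
def meas(name,im,yp=-106,box=None,st=None):
    cm=cam(name,st); g=im.astype(int); r,gg,b=g[...,0],g[...,1],g[...,2]; out={}
    W=np.zeros(r.shape,bool); W[box[1]:box[3],box[0]:box[2]]=1
    for nm,m in (("red",(r>110)&(r-gg>60)&(r-b>60)),("yel",(r-b>50)&(gg-b>25)&(r>90))):
        if nm=="yel": m&=(r-gg<60)
        v,u=np.nonzero(m&W)
        if len(u)<3: continue
        p,d=ray(cm,np.c_[u,v]); n=np.array([*hy,0]); t=((np.array([*o,0])-p)@n+yp)/(d@n); Q=p+d*t[:,None]
        x=-(Q[:,:2]-hin)@h; z=Q[:,2]-135; 
        c=[u.mean().round(1),v.mean().round(1)]
        print(name,nm,len(u),c,"r",np.hypot(x,z).mean().round(1),np.hypot(x,z).min().round(),np.hypot(x,z).max().round(),"ang",np.arctan2(z.mean(),x.mean()).round(3))
E
python3 - <<'E'
from ang import *
import pickle
for n,b in (("side",(255,160,300,215)),("top",(235,195,275,240))):
    for k in "01": print(k); meas(n,np.load(n+k+".npz")["im"],box=b)
for w,b in (("w1",(290,150,325,235)),("w2",(380,115,416,190))):
    s,im,d=pickle.load(open(w+".pkl","rb")); meas("wrist",im,box=b,st=s)
E
```

```text
0
side red 23 [np.float64(278.7), np.float64(188.6)] r 107.9 95.0 119.0 ang 0.152
side yel 27 [np.float64(272.0), np.float64(197.5)] r 95.0 74.0 196.0 ang -0.25
1
side red 16 [np.float64(280.0), np.float64(188.8)] r 112.2 102.0 119.0 ang 0.154
side yel 43 [np.float64(265.7), np.float64(165.5)] r 99.1 64.0 127.0 ang 0.86
0
top red 26 [np.float64(249.9), np.float64(221.7)] r 138.5 97.0 187.0 ang 0.472
top yel 24 [np.float64(254.4), np.float64(209.4)] r 101.8 72.0 156.0 ang -0.626
1
top red 26 [np.float64(250.1), np.float64(221.7)] r 135.3 97.0 187.0 ang 0.423
top yel 19 [np.float64(253.7), np.float64(211.1)] r 93.7 74.0 125.0 ang -0.364
wrist red 135 [np.float64(305.8), np.float64(218.1)] r 115.7 96.0 130.0 ang 0.052
wrist yel 155 [np.float64(303.4), np.float64(166.4)] r 79.2 60.0 109.0 ang -0.408
wrist red 194 [np.float64(405.5), np.float64(176.2)] r 111.9 99.0 122.0 ang 0.127
wrist yel 186 [np.float64(389.9), np.float64(129.8)] r 81.1 70.0 95.0 ang -0.44
```

```bash
python3 - <<'E'
from ang import *
meas("side",np.load("side1.npz")["im"],box=(267,182,290,195))
a=np.load("side1.npz")["im"]
for v in range(183,196): print(v,[tuple(int(q) for q in a[v,u]) for u in range(268,285)])
a=np.load("side0.npz")["im"]; meas("side",a,box=(262,194,285,208))
E
```

```text
side red 16 [np.float64(280.0), np.float64(188.8)] r 112.2 102.0 119.0 ang 0.154
side yel 4 [np.float64(271.5), np.float64(187.5)] r 83.7 82.0 86.0 ang 0.138
183 [(33, 33, 32), (34, 33, 34), (53, 50, 51), (86, 83, 84), (117, 112, 113), (131, 125, 126), (133, 129, 129), (138, 132, 133), (141, 135, 136), (143, 136, 137), (146, 140, 139), (139, 134, 132), (134, 130, 125), (135, 132, 125), (139, 136, 129), (143, 139, 132), (144, 140, 133)]
184 [(33, 32, 32), (36, 35, 35), (58, 56, 55), (98, 93, 95), (125, 120, 121), (131, 124, 126), (126, 121, 122), (130, 123, 125), (137, 131, 133), (143, 135, 137), (145, 138, 138), (140, 134, 133), (136, 132, 128), (137, 133, 127), (139, 135, 130), (141, 137, 131), (145, 142, 135)]
185 [(33, 34, 32), (37, 36, 35), (62, 60, 60), (106, 100, 102), (129, 123, 123), (127, 121, 121), (120, 115, 115), (121, 116, 117), (131, 125, 126), (141, 135, 135), (149, 145, 143), (146, 142, 140), (138, 134, 131), (136, 132, 126), (138, 135, 129), (141, 140, 134), (143, 140, 134)]
186 [(33, 33, 32), (39, 37, 38), (69, 64, 61), (105, 98, 91), (121, 110, 101), (117, 108, 102
[... 2086 characters left out ...]
2), (126, 125, 126), (97, 95, 98), (65, 64, 66)]
194 [(171, 166, 168), (184, 182, 183), (158, 160, 163), (130, 140, 142), (133, 138, 140), (153, 150, 153), (169, 163, 164), (174, 166, 167), (178, 171, 171), (179, 171, 173), (165, 160, 161), (154, 151, 154), (153, 150, 153), (145, 143, 145), (122, 120, 121), (88, 87, 88), (55, 54, 57)]
195 [(206, 199, 201), (194, 190, 192), (158, 161, 162), (132, 137, 140), (140, 142, 144), (152, 149, 151), (158, 152, 155), (160, 154, 156), (162, 157, 159), (164, 159, 162), (159, 155, 158), (148, 145, 148), (139, 136, 139), (124, 121, 124), (97, 95, 97), (65, 63, 65), (41, 41, 43)]
side yel 24 [np.float64(268.7), np.float64(201.3)] r 82.5 74.0 92.0 ang -0.461
```

arm_command:
  rows:
    - [[0,0.005,-0.011,0,0,0,-1],[0,0.011,-0.022,0,0,0,-1],[0,0.011,-0.022,0,0,0,-1],[0,0.011,-0.022,0,0,0,-1],[0,0.011,-0.022,0,0,0,-1]]

```text
t: 11.0
eef_pos: [451.8, 183.6, 367.0]
tcp_rot: [-3.138, 0.001, 1.408]
ft_force: [-9.2, 3.6, 1.4]
opening: 0.097
grip_force: 30.0
```

```bash
python3 - <<'E'
from ang import *
import pickle
s=state(); print(s["eef_pos"],s["ft_force"])
def dep(name,im,d,box,st=None):
    cm=cam(name,st);g=im.astype(int); r,gg,b=g[...,0],g[...,1],g[...,2]; W=np.zeros(r.shape,bool); W[box[1]:box[3],box[0]:box[2]]=1
    for nm,m in (("red",(r>150)&(r-gg>90)),("yel",(r-b>70)&(gg-b>40)&(r-gg<60))):
        v,u=np.nonzero(m&W&(d>0)); p,q=ray(cm,np.c_[u,v]); Q=p+q*d[v,u][:,None]; Q=Q[Q[:,2]>85]
        x=-(Q[:,:2]-hin)@h; z=Q[:,2]-135; A=np.arctan2(z,x)
        print(name,nm,len(A),"r",np.median(np.hypot(x,z)).round(1),"ang",np.median(A).round(3),np.percentile(A,[20,80]).round(3),"z",np.median(z).round(1))
t0=np.load("top0.npz");t1=np.load("top1.npz")
dep("top",t0["im"],t0["d"],(235,195,275,240)); dep("top",t1["im"],t1["d"],(235,195,275,240))
im,d=read_camera("top"); dep("top",im,d,(235,195,275,240)); 
for w,b in (("w1",(290,150,325,235)),("w2",(380,115,416,190))):
    s,i,dd=pickle.load(open(w+".pkl","rb")); dep("wrist",i,dd,b,s)
im2,d2=read_camera("side"); meas("side",im2,box=(267,178,290,195)); dep("side",im2,d2,(267,178,290,195))
x=np.load("side0.npz"); dep("side",x["im"],x["d"],(262,182,290,208))
oo=np.hstack([cv2.resize(im2[170:210,255:295],(400,400),interpolation=cv2.INTER_CUBIC),cv2.resize(im[195:235,230:270],(400,400),interpolation=cv2.INTER_CUBIC)])
cv2.imwrite("pics/c2.png",oo[:,:,::-1])
E
```

```text
[451.756008   183.60680287 366.98626606] [-9.18725966  3.63668631  1.40255377]
top red 18 r 115.0 ang 0.194 [0.181 0.206] z 21.5
top yel 19 r 81.7 ang -0.468 [-0.49  -0.415] z -35.7
top red 19 r 115.0 ang 0.199 [0.185 0.21 ] z 22.5
top yel 15 r 84.0 ang 0.142 [0.134 0.159] z 12.2
top red 19 r 113.9 ang 0.2 [0.191 0.21 ] z 22.5
top yel 14 r 84.5 ang 0.177 [0.166 0.198] z 15.3
wrist red 106 r 113.0 ang 0.192 [0.185 0.2  ] z 21.4
wrist yel 144 r 79.3 ang -0.459 [-0.476 -0.429] z -35.9
wrist red 173 r 113.2 ang 0.19 [0.18  0.196] z 20.9
wrist yel 175 r 80.4 ang -0.461 [-0.479 -0.431] z -36.0
side red 15 [np.float64(280.6), np.float64(188.5)] r 114.3 105.0 122.0 ang 0.163
side yel 5 [np.float64(271.2), np.float64(186.6)] r 83.1 79.0 86.0 ang 0.169
side red 9 r 118.4 ang 0.183 [0.175 0.194] z 21.0
side yel 4 r 84.3 ang 0.173 [0.169 0.177] z 14.3
side red 15 r 112.7 ang 0.178 [0.166 0.189] z 20.5
side yel 19 r 82.8 ang -0.469 [-0.485 -0.436] z -37.3
```

View pics/c2.png

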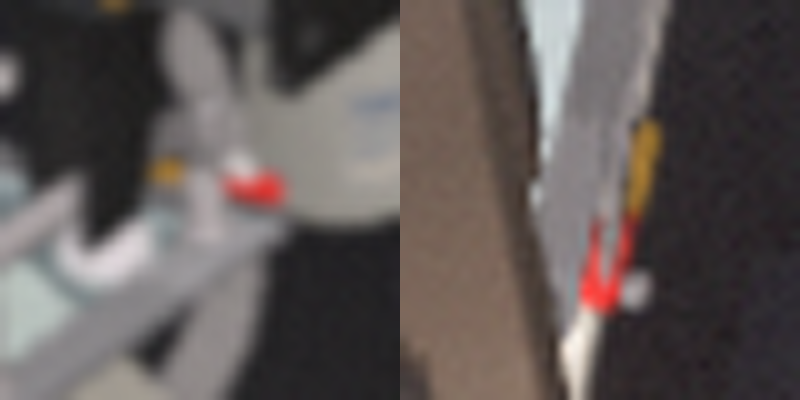

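In the side crop, yellow (167,170) and red (258,187) sit level along the radius. In the top crop they meet end to end. Depth puts the remaining gap at 0.01–0.02 rad, so one small nudge, then settle.

arm_command:
  rows:
    - [[0,0.004,-0.008,0,0,0,-1],[0,0.004,-0.008,0,0,0,-1],[0,0.004,-0.008,0,0,0,-1],[0,0.004,-0.008,0,0,0,-1],[0,0.004,-0.008,0,0,0,-1],[0,0.004,-0.008,0,0,0,-1],[0,0.004,-0.008,0,0,0,-1],[0,0.004,-0.008,0,0,0,-1]]

```text
t: 11.77
eef_pos: [452.3, 183.5, 368.2]
tcp_rot: [-3.138, 0.001, 1.408]
ft_force: [-8.6, 4.4, 0.3]
opening: 0.093
grip_force: 30.0
```

```bash
python3 - <<'E'
from h import *
s=state(); print(s["eef_pos"],s["qvel"].round(4),s["grip_force"],s["opening"],s["ft_force"])
print(job_done())
E
```

```text
[452.33162694 183.52033884 368.15779253] [ 0.0006  0.0006 -0.0001 -0.0007 -0.0009 -0.0003] 30.035972893238068 0.09268005528084712 [-8.5736157   4.37757495  0.27218325]
the job is handed in; nothing more can be done
None
```

I turned the latch about 2.9 rad, close to its stop, then swung the flap up to the red index and handed the job in at about 12 s with the arm still gripping it; by my last measurements the pointer is within about 2 mm of the index tip (the limit is 6 mm), but no verdict came back.

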